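# Put the tabernacle key away in the push-catch key box

## Robot

A 6-joint arm with a two-finger parallel gripper is mounted at the origin on the work surface. World frame = base frame: x ahead of the robot, y to its left, z up, the work surface at z = 0. Lengths are in m, angles in rad, forces in N, time in s.
With the tool pointing down it reaches from about 0.25 to 0.775 m from the base axis. Payload 4 kg.
Tool frame: the origin (TCP) lies on the centre line of the jaws, within the pads' length; the fingertips stand 8 mm ahead of it and the grasp point (between the pads) lies 11 mm behind it; y points along the fingers, x is the direction in which the jaws open and shut, and the axes are right-handed (so a half turn about y gives the same grasp; the last joint's range is limited). The gripper opens to 94 mm and grips with 3 to 60 N. Pads are 16 mm wide; open, the fingers measure 119 mm over their backs; the gripper's body (75 mm by 177 mm) begins 78 mm behind the grasp point.
Start: joints at [1.103, 0.087, 1.371, -0, 1.684, -0.103], TCP at [0.196, 0.514, 0.214] pointing down, gripper open.
Joint ranges: [-3.1, 3.1], [-0.76, 2.03], [0.27, 2.55], [-1.08, 4.22], [0.17, 2.65], [-2.57, 2.57]. Speed limits (rad/s): [2.79, 2.79, 3.14, 3.14, 3.14, 3.14].

## Interface

Orientations are given as [roll, pitch, yaw] about the fixed x, y, z axes, in that order (R = Rz(yaw) Ry(pitch) Rx(roll)).
In Python, from bench import robot gives the robot as it stands.
- The arm moves only by the tool step_arm, never from a script. Its argument "commands" is a list of rows, each an object with "xyz": the shift along the world's x, y, z in m, a list of three; "twist": the turn, a rotation vector about the world's x, y, z in degrees, a list of three. In form: [{"xyz": [tx, ty, tz], "twist": [ax, ay, az]}, ...]. A call has 1 to 12 rows; each row is the pose to reach, as a shift and turn from the pose commanded when the call began; what a row does not reach only later rows make up. A row lasts 1/12 s, in which the tool goes at most 41.7 mm and 7.16 degrees, less where a joint would pass 70% of its speed; a pose out of reach is approached as far as the arm can. A call with a gripper value outside its range is refused whole. "fingers" is the closure in counts, from 0 (fully open) to 255 (shut), set as the call begins (left out, the last holds). The fingers move at their own pace and stop on an object; the grip force is fixed at half the most. Time passes only in rows, so rows that repeat a pose let the fingers close. It gives the time, the measured TCP pose, the force and the opening at its end, in the units of the state.
- robot.get_obs(): the state, without advancing time (a new reading comes with each control period).
- robot.snapshot(name): name is "side" or "top"; returns (picture, depth): 400x640x3 uint8, red, green, blue; 400x640 float32, m along the optical axis (not along the pixel's ray), 0 where there is no reading.
- robot.camera_info(name): a dict with "fx", "fy", "cx", "cy" (pixels), "R" (3x3) and "t" (3): a world point X has camera coordinates R X + t. Camera axes: x right, y down, z forward; pixel columns grow to the right and rows downward; lengths in m; the calibration is good to about 2 mm. A picture is of the moment at which its call begins. camera_info takes no time and is no camera call.
- robot.close_job(): hands the job in, once; it reports no verdict.
The state is a dict: "time": time; "joint_positions": joint angles; "qvel": joint speeds; "joint_torque": joint torques, N m; "tool_pos": TCP position; "ee_rot": TCP orientation; "wrist_force": force on the tool from outside, world axes, zero at the start; "wrist_torque": the same for the moment, N m; "width": finger opening in m.
Only numpy, scipy, OpenCV 4.12 (cv2) and the standard library are available. Lean on these libraries where they do the work, as an engineer would, in place of code of your own. Each camera call takes 0.05 s, during which the arm holds its last target.

## Task

Put the tabernacle key away in the small wooden key box. Press the flush hatch down over its hidden push catch until the catch lets go, get clear at once and let the hatch spring up fully on its own without touching the box, lay the key gently on the box floor, then swing the hatch down again and press it until the catch holds it shut. Feel for the catch and never force it, and leave the other pieces where they stand.

Things in the scene. Friction and masses are not known exactly. Their poses are not given: they have to be found in the camera images.
- keybox: Low walnut-brown wooden key box with a pale plywood hatch, fixed, let into the shelf by 0 to 4 mm: 158 mm (its x) x 180 mm (its y) x 66 mm high, walls 9 mm, the flush sprung hatch on top is hinged at its +x side, free edge at -x, nearer the robot. Origin: centre of its underside, z up. More than 16 N on the box or its hatch counts as forcing it.
- hatch (a joint): Hatch angle: within 0.025 of 0 when shut (the catch sits in slotted screw holes, so each box rests at its own level, up to 3 mm low or proud at the press spot), grows as the free edge rises; 1.75 fully open, 10 degrees past upright, held by its spring. The spring lifts it, a damper holds it to 0.4-0.6 rad/s: 3 to 4 s to open. Panel 136 mm from hinge to free edge, 158 wide, 9 thick.
- press_spot (a point): Where to press, over the catch: 118 mm from the hinge line, 18 mm from the free edge, mid width; fixed on the box, at the level of a perfectly flush hatch. To open: the hatch yields from 4 N, the catch lets go 2.5 mm (7 N) below the rest level, and the hatch springs up once no longer pressed. At 4 mm (8.5 N) below rest it meets a rubber stop: then about 13 N per mm.
- hinge_axis (a point): Middle of the hatch's hinge line, fixed on the box, 68 mm in +x of its origin and 66 mm above its underside, at the level of the hatch's outer face; axes as the box's, the hinge line runs along y. At hatch angle a the outer face runs from here along (-cos a, 0, sin a). To swing it down push its outer (+x) face towards -x and down, 2 to 4 N near the free edge.
- well (a point): Middle of the clear floor of the well, 12 mm in +x of the box's origin, 10 mm above its underside; axes as the box's. Well 140 (x) x 162 (y) mm inside; the grey catch stands at the middle of the -x wall, 23 mm deep, 37 wide, 50 tall, so clear floor runs 58 mm either way in x from here. To shut the hatch for good press the press spot home on the rubber stop (over 10 N), then lift off; another press reopens it.
- key: Brass tabernacle key, 75 mm long, lying flat: round stem 8 mm thick along its x, ring bow 28 mm across and 8 mm thick at -x, flat bit at +x standing out 16 mm to its +y. Origin: under the stem's axis on the key's underside, 45 mm from the bow's end, 30 mm from the bit's end; bare stem to grip from -13 to +14 mm in x. About 70 g, its middle 7 mm in -x of the origin.
- ciborium: Gilded ciborium with its cover on, 237 mm tall, 118 mm at its widest, foot 110 mm across. Origin: centre of its foot. Leave alone.
- chimney: Frosted glass altar lamp chimney standing upright, 170 mm tall, 80 mm at its widest, open at both ends. Origin: centre of its foot. Fragile, leave alone.
- candle_arm: Detached brass candelabrum arm lying on its side, a curved bar about 190 mm long with drip pan and candle cup at its -x end, up to 40 mm high. Origin: on the shelf, near its middle. Leave alone.
Not all that is in view belongs to the job. Several things look just like the key: the one meant starts nearest to the robot's base.

How it is judged:
By the outcome, as a careful person would: the job done as asked, in the order asked, and still so for the second after the job is handed in, with the robot touching nothing.
It also fails if it takes over 72 s, if anything falls off the work surface, if the arm or the gripper's body presses on something with over 40 N, if the wrist force passes 120 N, or if a joint passes its speed limit or range.

## Working session

There is one attempt and no reset: what is moved stays moved. The work goes in short steps, Python scripts to look and compute and a tool call to move; the robot and the scene stay as the last step left them, time stands still between calls to the robot, and variables do not carry over. Pictures are saved under pics/ and viewed, and the job is handed in when it is done.

Besides the shell and the picture viewer there is one more tool, called after "Request:" as name(argument=value, ...) on one line, values as JSON. step_arm: Moves the arm, as the interface text tells. Its arguments: {"type":"object","properties":{"commands":{"type":"array"},"fingers":{"type":"number"}},"required":["commands"]}

```bash
ls; mkdir -p pics
cat > h.py <<'E'
import numpy as np, cv2
from bench import robot
def snap(n,tag):
    p,d=robot.snapshot(n); cv2.imwrite(f'pics/{tag}.png',p[:,:,::-1]); np.save(f'pics/{tag}.npy',d); return p,d
def pts(n,d):
    c=robot.camera_info(n);v,u=np.mgrid[0:d.shape[0],0:d.shape[1]]
    P=np.stack([(u-c['cx'])/c['fx']*d,(v-c['cy'])/c['fy']*d,d],-1)
    return (P-np.array(c['t']))@np.array(c['R'])
def ray(n,u,v,z):
    c=robot.camera_info(n);R=np.array(c['R']);t=np.array(c['t'])
    o=-R.T@t; r=R.T@np.array([(u-c['cx'])/c['fx'],(v-c['cy'])/c['fy'],1]); return o+r*(z-o[2])/r[2]
E
python3 - <<'E'
from h import *
print(robot.get_obs())
for n in('top','side'):
    snap(n,n+'0'); c=robot.camera_info(n); R=np.array(c['R']);print(n,c,-R.T@np.array(c['t']))
E
```

```text
pics
{'time': 0.0, 'joint_positions': array([ 1.10289446e+00,  8.79602454e-02,  1.37223425e+00, -6.08870448e-06,
        1.68357493e+00, -1.03112244e-01]), 'qvel': array([-0.0010378 ,  0.00026639,  0.0001899 , -0.00016937,  0.00117475,
       -0.00069897]), 'joint_torque': array([-9.46435080e-06, -3.40185606e+01, -3.02426791e+01,  7.17873336e-02,
        3.31703515e-02, -1.58574053e-04]), 'tool_pos': array([0.19599129, 0.51333896, 0.21231143]), 'ee_rot': array([-1.57057829,  0.00216584,  1.20600627]), 'wrist_force': array([ 0.65614457,  0.24504111, -0.45080139]), 'wrist_torque': array([ 0.02050004, -0.05276233, -0.0176925 ]), 'width': 0.0944001555052859}
top {'fx': 495.52675057033105, 'fy': 495.52675057033105, 'cx': 319.87739345317385, 'cy': 201.079766788289, 'R': array([[-0.02373668, -0.99946336, -0.02257355],
       [-0.99207245,  0.0263364 , -0.12287652],
       [ 0.12340508,  0.01947791, -0.99216521]]), 't': array([0.10065817, 0.58691905, 1.27209252])} [0.42767283 0.06036911 1.33651672]
side {'fx': 366.6081367255103, 'fy': 366.6081367255103, 'cx': 320.13540121355726, 'cy': 200.51487190097762, 'R': array([[ 0.97201089, -0.2347263 , -0.0099191 ],
       [-0.18483117, -0.73796625, -0.64903255],
       [ 0.14502505,  0.63270006, -0.76069597]]), 't': array([-0.53244807,  0.20715799,  0.94244289])} [ 0.41915675 -0.56838764  0.84608339]
```

View pics/top0.png

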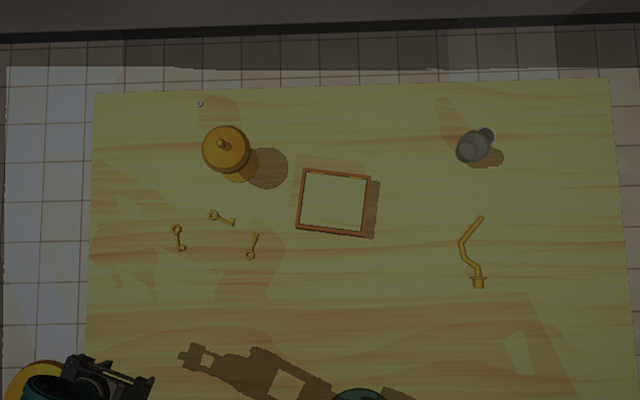

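View pics/side0.png

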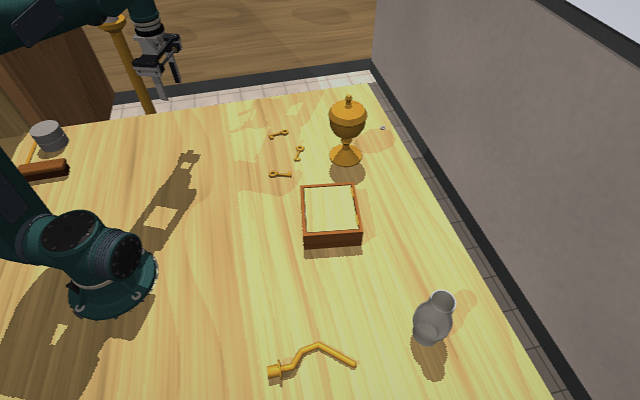

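The top view shows three key-like things, at pixels (178,237), (222,217) and (252,246). The box is at about (335,202), the ciborium at (226,149), the chimney at (474,146) and the candle arm at (470,255). Next I'll measure the keys and the box.

Run:
```python
from h import *
p=cv2.imread('pics/top0.png'); d=np.load('pics/top0.npy'); P=pts('top',d)
crop=p[200:270,160:275]; cv2.imwrite('pics/keys0.png',np.clip(cv2.resize(crop,None,fx=6.5,fy=6.5,interpolation=cv2.INTER_CUBIC)*1.6,0,255).astype(np.uint8))
crop=p[155:250,280:395]; cv2.imwrite('pics/box0.png',np.clip(cv2.resize(crop,None,fx=6,fy=6,interpolation=cv2.INTER_CUBIC)*1.6,0,255).astype(np.uint8))
s=cv2.imread('pics/side0.png'); cv2.imwrite('pics/sbox0.png',cv2.resize(s[115:260,255:375],None,fx=4,fy=4,interpolation=cv2.INTER_CUBIC))
print('depth tbl',P[240,400],P[300,300],P[237,178])
hsv=cv2.cvtColor(p,cv2.COLOR_BGR2HSV)
for (u,v) in [(178,237),(222,217),(252,246),(240,260),(200,200),(335,202)]: print((u,v),hsv[v,u],P[v,u],ray('top',u,v,0.004))
for n in('top',):
  z=P[:,:,2]; m=((z>0.055)&(z<0.08)).astype(np.uint8); m[:150]=0;m[250:]=0;m[:,:285]=0;m[:,390:]=0
  q=P[m>0]; print(len(q),q.min(0),q.max(0),np.median(q,0)); print(cv2.minAreaRect((q[:,:2]*1000).astype(np.float32)))
ps=pts('side',np.load('pics/side0.npy'));z=ps[:,:,2];m=(z>0.05)&(z<0.08);m[:,:290]=0;m[:,370:]=0;m[:180]=0;m[255:]=0;q=ps[m];print(len(q),np.median(q,0));print(cv2.minAreaRect((q[:,:2]*1000).astype(np.float32)))
```

```text
depth tbl [ 0.48283574 -0.12514531  0.00472742] [ 0.3306088   0.1457634  -0.00153584] [0.50580358 0.47262409 0.00329274]
(178, 237) [ 17 149  53] [0.50580358 0.47262409 0.00329274] [0.50576213 0.47240539 0.004     ]
(222, 217) [32 76 97] [0.55702154 0.35307612 0.00343973] [0.55696718 0.3529531  0.004     ]
(252, 246) [ 21 188 107] [0.47650434 0.27148839 0.00653481] [0.47659741 0.27189077 0.004     ]
(240, 260) [ 26 108 104] [ 0.44005347  0.30574476 -0.00326979] [0.43998629 0.30441333 0.004     ]
(200, 200) [ 32  75 106] [ 0.60567584  0.41446567 -0.00069857] [0.60505039 0.41322148 0.004     ]
(335, 202) [ 33  80 109] [0.58255265 0.04630227 0.06367211] [0.58981356 0.04564281 0.004     ]
4100 [ 0.49283433 -0.04621381  0.05501087] [0.67467757 0.15373444 0.07448821] [0.58382966 0.05301271 0.06356204]
((584.59375, 52.987762451171875), (180.13609313964844, 158.6633758544922), 81.08748626708984)
3068 [0.58703607 0.03861069 0.06496236]
((588.58447265625, 52.421722412109375), (185.05758666992188, 157.9278564453125), 81.09072875976562)
```

View pics/keys0.png

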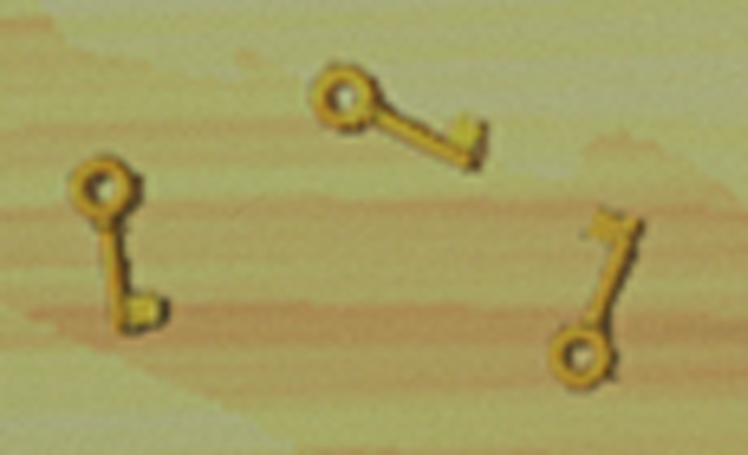

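View pics/box0.png

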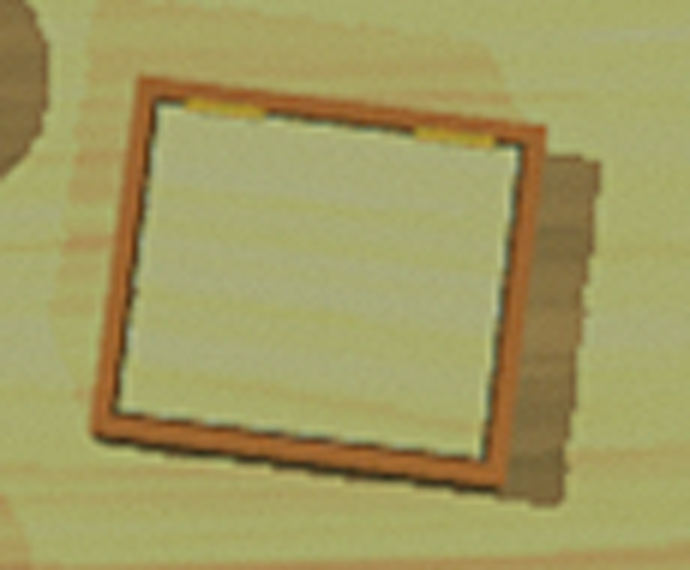

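View pics/sbox0.png

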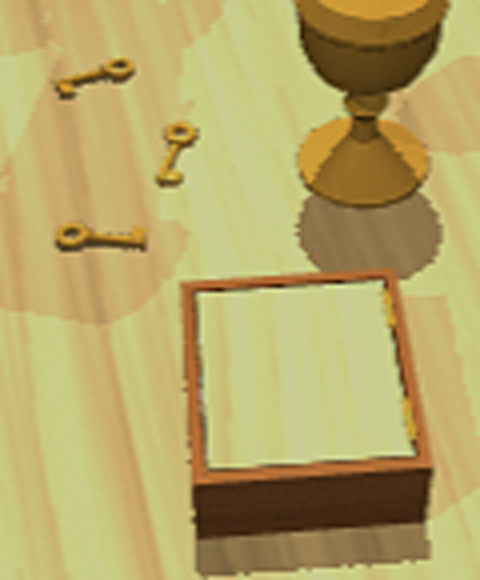

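The nearest key is the right-hand one at (252,246), about 0.55 m from the base. The other two are about 0.66 m and 0.69 m away. In the crop its bow is at lower left and its bit points up and to the left, which matches the description (bit to its +y). Next I'll refine the box and key poses in both views.

Run:
```python
from h import *
def wr(n,pp,z): return np.array([ray(n,u,v,z)[:2] for u,v in pp])
for n,roi,kroi in (('top',(280,155,395,250),(240,225,268,268)),('side',(290,175,372,255),(262,164,298,184))):
    p=cv2.imread(f'pics/{n}0.png'); h=cv2.cvtColor(p,cv2.COLOR_BGR2HSV)
    x0,y0,x1,y1=kroi
    hk=h[y0:y1,x0:x1]; bg=np.median(hk.reshape(-1,3),0)
    print(n,'bg',bg); 
    m=((hk[:,:,1]>160)).astype(np.uint8)
    k,l,st,ce=cv2.connectedComponentsWithStats(m); i=1+np.argmax(st[1:,4]); print(st[i],ce[i]+[x0,y0])
    v,u=np.nonzero(l==i); q=wr(n,np.c_[u+x0,v+y0],0.005)
    r=cv2.minAreaRect((q*1000).astype(np.float32)); print('key',r, q.mean(0))
    ang=np.radians(r[2]); 
    for a in (ang,ang+np.pi/2):
        e=np.array([np.cos(a),np.sin(a)])
        if e[0]<0:e=-e
        s=(q-q.mean(0))@e; t=(q-q.mean(0))@np.array([-e[1],e[0]])
        if np.ptp(s)>0.06:
            print('yaw approx',np.degrees(np.arctan2(e[1],e[0])))
            for lo in np.arange(-0.045,0.05,0.007):
                w=(s>=lo)&(s<lo+0.007)
                if w.sum():print(round(lo,3),w.sum(),np.round([t[w].min(),t[w].max()],4),np.round(q[w].mean(0),4))
    cv2.imwrite(f'pics/km_{n}.png',cv2.resize(np.hstack([p[y0:y1,x0:x1],cv2.merge([(l==i).astype(np.uint8)*255]*3)]),None,fx=10,fy=10,interpolation=cv2.INTER_NEAREST))
    x0,y0,x1,y1=roi; hb=h[y0:y1,x0:x1]
    print('box hsv',hb[5:8,:].reshape(-1,3)[:3])
    m=((hb[:,:,0]<16)&(hb[:,:,1]>150)&(hb[:,:,2]>60)).astype(np.uint8)
    k,l,st,ce=cv2.connectedComponentsWithStats(m); i=1+np.argmax(st[1:,4]); m=(l==i).astype(np.uint8)*255
    cv2.imwrite(f'pics/bm_{n}.png',cv2.resize(m,None,fx=6,fy=6,interpolation=cv2.INTER_NEAREST))
    cs,_=cv2.findContours(m,cv2.RETR_EXTERNAL,cv2.CHAIN_APPROX_NONE); c=max(cs,key=len)[:,0]+[x0,y0]
    q=wr(n,c,0.064); r=cv2.minAreaRect((q*1000).astype(np.float32)); print('box',r)
```

```text
top bg [ 24. 115. 105.]
[  5   7  14  28 122] [251.28688525 246.75409836]
key ((477.5823974609375, 274.6065979003906), (23.976848602294922, 72.74742889404297), 77.17285919189453) [0.47463427 0.27365529]
yaw approx -12.827140808105472
-0.038 6 [-0.0037  0.0075] [0.4435 0.2827]
-0.031 18 [-0.0104  0.0118] [0.4482 0.2816]
-0.024 12 [-0.0098  0.0136] [0.4552 0.2797]
-0.017 20 [-0.0081  0.0115] [0.4618 0.2786]
-0.01 10 [-0.0038  0.0047] [0.4681 0.2758]
-0.003 7 [-0.0047  0.0012] [0.4746 0.2717]
0.004 5 [-0.0056 -0.0009] [0.4813 0.269 ]
0.011 7 [-0.0071 -0.0012] [0.4879 0.2663]
0.018 7 [-0.008  -0.0021] [0.4952 0.2643]
0.025 13 [-0.0089  0.0076] [0.5028 0.2657]
0.032 16 [-0.0104  0.0087] [0.5086 0.2654]
0.039 1 [0.0067 0.0067] [0.5142 0.2715]
box hsv [[ 21 122  86]
 [ 20 125  86]
 [ 20 127  86]]
box ((584.5243530273438, 51.92245864868164), (177.24754333496094, 157.2322540283203), 81.12538146972656)
side bg [ 21. 116. 202.]
[ 7  7 23  6 79] [278.78481013 173.78481013]
key ((480.3426513671875, 274.0722961425781), (22.614269256591797, 71.29224395751953), 75.85418701171875) [0.47684548 0.27358289]
yaw approx -14.14581298828126
-0.038 4 [-0.0055  0.0081] [0.4464 0.2826]
-0.031 10 [-0.01    0.0126] [0.4508 0.2815]
-0.024 8 [-0.01    0.0126] [0.4574 0.2798]
-0.017 11 [-0.01    0.0126] [0.4637 0.2793]
-0.01 8 [-0.0055  0.0081] [0.4699 0.2766]
-0.003 6 [-0.0055  0.0035] [0.4758 0.2728]
0.004 6 [-0.0055 -0.001 ] [0.4833 0.2686]
0.011 4 [-0.0055 -0.001 ] [0.4911 0.2667]
0.018 4 [-0.0055 -0.001 ] [0.4973 0.2651]
0.025 7 [-0.01    0.0081] [0.5045 0.2649]
0.032 11 [-0.01    0.0081] [0.5108 0.2649]
box hsv [[ 21 120 202]
 [ 20 121 202]
 [ 19 122 199]]
box ((583.9568481445312, 33.003204345703125), (222.11244201660156, 157.72784423828125), 81.13304901123047)
```

Run:
```python
import cv2,numpy as np
a=[cv2.imread(f'pics/{f}.png') for f in('km_top','km_side','bm_top','bm_side')]
H=900;c=np.zeros((600,800,3),np.uint8)
for i,im in enumerate(a):
    s=min(400/im.shape[1],300/im.shape[0]);im=cv2.resize(im,None,fx=s,fy=s);y,x=(i//2)*300,(i%2)*400;c[y:y+im.shape[0],x:x+im.shape[1]]=im[:300,:400]
cv2.imwrite('pics/masks.png',c)
```

```text
(no output)
```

View pics/masks.png

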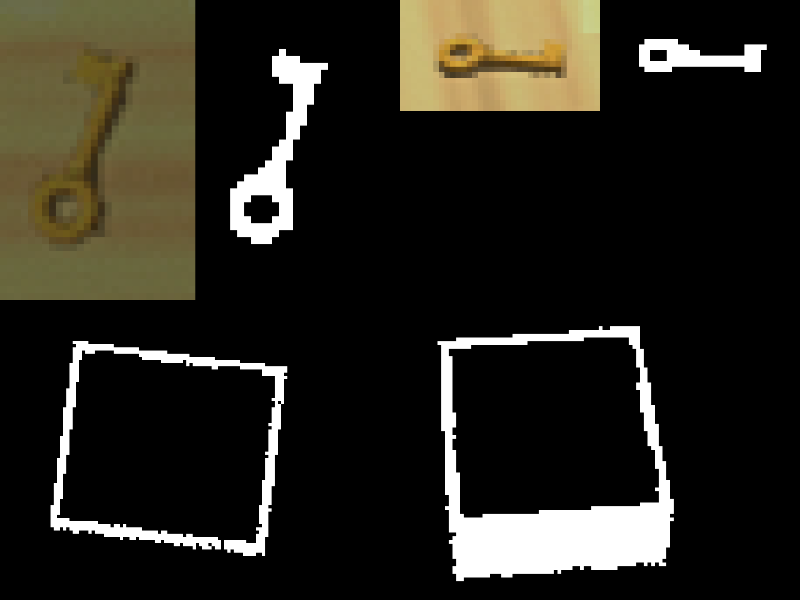

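Refined poses:
- **Box:** origin about (0.586, 0.0525), yaw −8.9°, which puts the press spot near (0.537, 0.060).
- **Key:** origin about (0.4855, 0.269), yaw about −22°. Its length and the bow spacing agree with the sizes given.

Now I'll close the fingers and move above the press spot.

Request:
step_arm(commands=[{"xyz": [0.34,-0.453,-0.08],"twist": [0,0,12]},{"xyz": [0.34,-0.453,-0.08],"twist": [0,0,12]},{"xyz": [0.34,-0.453,-0.08],"twist": [0,0,12]},{"xyz": [0.34,-0.453,-0.08],"twist": [0,0,12]},{"xyz": [0.34,-0.453,-0.08],"twist": [0,0,12]},{"xyz": [0.34,-0.453,-0.08],"twist": [0,0,12]},{"xyz": [0.34,-0.453,-0.08],"twist": [0,0,12]},{"xyz": [0.34,-0.453,-0.08],"twist": [0,0,12]},{"xyz": [0.34,-0.453,-0.08],"twist": [0,0,12]},{"xyz": [0.34,-0.453,-0.08],"twist": [0,0,12]},{"xyz": [0.34,-0.453,-0.08],"twist": [0,0,12]},{"xyz": [0.34,-0.453,-0.08],"twist": [0,0,12]}], fingers=255)

```text
time: 1.1
tool_pos: [0.4925, 0.1179, 0.1433]
ee_rot: [-1.57, -0.0, 1.415]
wrist_force: [-0.1, 1.0, 0.1]
width: 0.0173
```

Request:
step_arm(commands=[{"xyz": [0.022,-0.0285,-0.02],"twist": [0,0,0]},{"xyz": [0.044,-0.0575,-0.042],"twist": [0,0,0]},{"xyz": [0.044,-0.0575,-0.055],"twist": [0,0,0]},{"xyz": [0.044,-0.0575,-0.055],"twist": [0,0,0]},{"xyz": [0.044,-0.0575,-0.055],"twist": [0,0,0]},{"xyz": [0.044,-0.0575,-0.055],"twist": [0,0,0]}])

```text
time: 1.6
tool_pos: [0.5359, 0.0631, 0.0896]
ee_rot: [-1.571, -0.001, 1.416]
wrist_force: [-0.1, 0.1, -0.6]
width: 0.0004
```

Run:
```python
from h import *
o=robot.get_obs();print(o['time'],o['tool_pos'],o['ee_rot'],o['wrist_force'],o['width'])
p,d=snap('side','side1');p=p[:,:,::-1]; cv2.imwrite('pics/s1.png',cv2.resize(p[60:260,200:400],None,fx=3,fy=3))
```

```text
1.6 [0.53591431 0.06305606 0.08964245] [-1.57138637e+00 -5.20526718e-04  1.41637532e+00] [-0.07666303  0.09782202 -0.57280146] 0.0003855623702685448
```

View pics/s1.png

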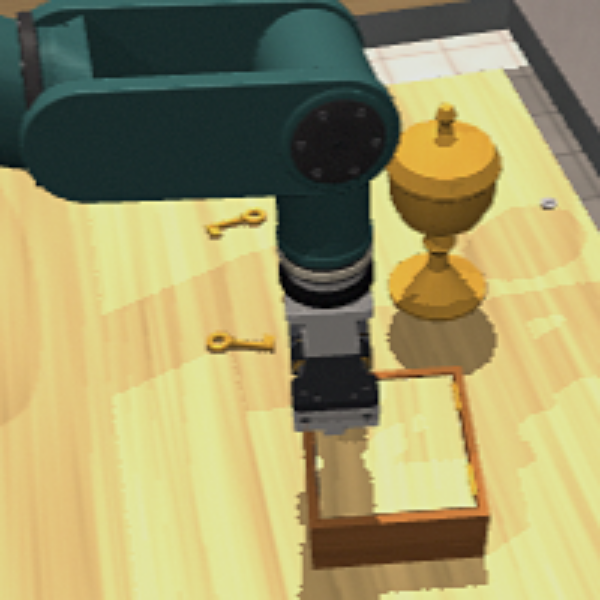

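The closed gripper is over the -x part of the hatch, at about (340,430) in the crop, with nothing touching. Now I'll lower it slowly until I feel contact.

Request:
step_arm(commands=[{"xyz": [0.001,-0.0025,-0.004],"twist": [0,0,0]},{"xyz": [0.001,-0.0025,-0.008],"twist": [0,0,0]},{"xyz": [0.001,-0.0025,-0.01],"twist": [0,0,0]},{"xyz": [0.001,-0.0025,-0.01],"twist": [0,0,0]}])

```text
time: 1.98
tool_pos: [0.5364, 0.0602, 0.0785]
ee_rot: [-1.57, 0.0, 1.416]
wrist_force: [0.2, 0.1, 0.1]
width: 0.0004
```

Request:
step_arm(commands=[{"xyz": [0,0,-0.001],"twist": [0,0,0]},{"xyz": [0,0,-0.002],"twist": [0,0,0]}])

```text
time: 2.15
tool_pos: [0.537, 0.06, 0.077]
ee_rot: [-1.571, -0.0, 1.416]
wrist_force: [0.4, -0.5, 0.2]
width: 0.0004
```

Request:
step_arm(commands=[{"xyz": [0,0,-0.001],"twist": [0,0,0]},{"xyz": [0,0,-0.001],"twist": [0,0,0]}])

```text
time: 2.32
tool_pos: [0.5368, 0.0599, 0.0757]
ee_rot: [-1.57, -0.0, 1.415]
wrist_force: [0.9, -1.1, -0.2]
width: 0.0004
```

Request:
step_arm(commands=[{"xyz": [0,0,-0.001],"twist": [0,0,0]},{"xyz": [0,0,-0.001],"twist": [0,0,0]}])

```text
time: 2.48
tool_pos: [0.5369, 0.0598, 0.0748]
ee_rot: [-1.571, -0.0, 1.415]
wrist_force: [0.4, -0.4, 0.7]
width: 0.0004
```

Request:
step_arm(commands=[{"xyz": [0,0,-0.001],"twist": [0,0,0]},{"xyz": [0,0,-0.001],"twist": [0,0,0]}])

```text
time: 2.65
tool_pos: [0.5369, 0.0598, 0.0738]
ee_rot: [-1.571, -0.0, 1.415]
wrist_force: [0.0, -0.4, 0.4]
width: 0.0007
```

Request:
step_arm(commands=[{"xyz": [0,0,-0.001],"twist": [0,0,0]},{"xyz": [0,0,-0.001],"twist": [0,0,0]}])

```text
time: 2.82
tool_pos: [0.5371, 0.0598, 0.073]
ee_rot: [-1.571, -0.0, 1.415]
wrist_force: [1.2, 1.1, 0.9]
width: 0.0005
```

Request:
step_arm(commands=[{"xyz": [0,0,-0.001],"twist": [0,0,0]},{"xyz": [0,0,-0.001],"twist": [0,0,0]}])

```text
time: 2.98
tool_pos: [0.5371, 0.0598, 0.0725]
ee_rot: [-1.571, -0.0, 1.415]
wrist_force: [-0.0, 0.4, 3.1]
width: 0.0005
```

Request:
step_arm(commands=[{"xyz": [0,0,-0.0005],"twist": [0,0,0]},{"xyz": [0,0,-0.0005],"twist": [0,0,0]}])

```text
time: 3.15
tool_pos: [0.5371, 0.0598, 0.0722]
ee_rot: [-1.571, -0.0, 1.416]
wrist_force: [-1.3, -0.6, 4.3]
width: 0.0006
```

Request:
step_arm(commands=[{"xyz": [0,0,-0.0007],"twist": [0,0,0]},{"xyz": [0,0,-0.0007],"twist": [0,0,0]}])

```text
time: 3.32
tool_pos: [0.5371, 0.0598, 0.0717]
ee_rot: [-1.571, -0.0, 1.415]
wrist_force: [-2.2, 0.6, 6.4]
width: 0.0005
```

Request:
step_arm(commands=[{"xyz": [0,0,-0.0007],"twist": [0,0,0]},{"xyz": [0,0,-0.0007],"twist": [0,0,0]}])

```text
time: 3.48
tool_pos: [0.5371, 0.0598, 0.0711]
ee_rot: [-1.572, -0.0, 1.415]
wrist_force: [-1.2, 0.1, 6.3]
width: 0.0003
```

Request:
step_arm(commands=[{"xyz": [0,0,-0.0007],"twist": [0,0,0]},{"xyz": [0,0,-0.0007],"twist": [0,0,0]}])

```text
time: 3.65
tool_pos: [0.5371, 0.0598, 0.0705]
ee_rot: [-1.572, -0.0, 1.415]
wrist_force: [-2.2, 0.8, 6.4]
width: 0.0
```

Request:
step_arm(commands=[{"xyz": [0,0,-0.0007],"twist": [0,0,0]},{"xyz": [0,0,-0.0007],"twist": [0,0,0]}])

```text
time: 3.82
tool_pos: [0.5372, 0.0598, 0.0699]
ee_rot: [-1.572, -0.0, 1.416]
wrist_force: [-2.4, -0.6, 7.4]
width: -0.0
```

Request:
step_arm(commands=[{"xyz": [0,0,-0.0007],"twist": [0,0,0]},{"xyz": [0,0,-0.0007],"twist": [0,0,0]}])

```text
time: 3.98
tool_pos: [0.5372, 0.0598, 0.0694]
ee_rot: [-1.572, -0.0, 1.415]
wrist_force: [-3.4, -1.1, 8.2]
width: 0.0006
```

Request:
step_arm(commands=[{"xyz": [0,0,-0.0004],"twist": [0,0,0]},{"xyz": [0,0,-0.0004],"twist": [0,0,0]}])

```text
time: 4.15
tool_pos: [0.5372, 0.0598, 0.0691]
ee_rot: [-1.572, -0.0, 1.415]
wrist_force: [-3.9, -0.3, 8.1]
width: 0.0002
```

The catch should have let go: 3.3 mm below rest at about 8 N. Now I'll get clear straight up and back, towards the key.

Request:
step_arm(commands=[{"xyz": [0,0,0.04],"twist": [0,0,0]},{"xyz": [-0.02,0,0.075],"twist": [0,0,0]},{"xyz": [-0.05,0.015,0.095],"twist": [0,0,-3]},{"xyz": [-0.06,0.055,0.1],"twist": [0,0,-8]},{"xyz": [-0.06,0.095,0.1],"twist": [0,0,-13]},{"xyz": [-0.06,0.135,0.1],"twist": [0,0,-13]},{"xyz": [-0.055,0.175,0.1],"twist": [0,0,-13]},{"xyz": [-0.052,0.209,0.08],"twist": [0,0,-13]},{"xyz": [-0.052,0.209,0.05],"twist": [0,0,-13]},{"xyz": [-0.052,0.209,0.03],"twist": [0,0,-13]}], fingers=100)

```text
time: 4.98
tool_pos: [0.484, 0.2708, 0.0949]
ee_rot: [-1.57, 0.001, 1.192]
wrist_force: [0.1, 0.6, -1.4]
width: 0.0569
```

Run:
```python
from h import *
o=robot.get_obs();print(o['time'],o['tool_pos'],o['ee_rot'],o['wrist_force'],o['width'])
p,d=snap('side','side2');p=p[:,:,::-1]; 
t,_=snap('top','top2');t=t[:,:,::-1]
a=cv2.resize(p[60:260,200:400],(400,400));b=cv2.resize(np.clip(t[150:290,220:400]*1.6,0,255).astype(np.uint8),(400,311));c=np.zeros((400,800,3),np.uint8);c[:,:400]=a;c[:311,400:]=b;cv2.imwrite('pics/c2.png',c)
```

```text
4.9833 [0.48396568 0.27077199 0.09493734] [-1.56952376e+00  9.89082661e-04  1.19224118e+00] [ 0.07510844  0.5863368  -1.38363898] 0.056947353468459534
```

View pics/c2.png

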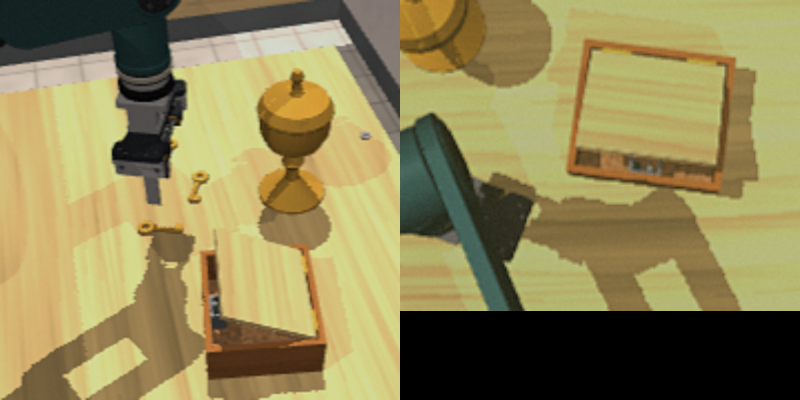

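The side view shows the hatch springing up by itself, its free edge near (215,235) in the crop, with the gripper clear above the key. Now I'll descend on the key.

Request:
step_arm(commands=[{"xyz": [0,0,-0.03],"twist": [0,0,0]},{"xyz": [0,0,-0.05],"twist": [0,0,0]},{"xyz": [0,0,-0.065],"twist": [0,0,0]},{"xyz": [0,0,-0.07],"twist": [0,0,0]},{"xyz": [0,0,-0.07],"twist": [0,0,0]}])

```text
time: 5.5
tool_pos: [0.4847, 0.2683, 0.0271]
ee_rot: [-1.57, 0.001, 1.188]
wrist_force: [0.3, 0.2, 0.8]
width: 0.0571
```

Run:
```python
from h import *
p,d=snap('side','side3');p=p[:,:,::-1]; 
a=cv2.resize(p[110:200,220:340],(800,600),interpolation=cv2.INTER_CUBIC);cv2.imwrite('pics/c3.png',a)
o=robot.get_obs();print(o['time'],o['tool_pos'],o['ee_rot'],o['wrist_force'],o['width'])
```

```text
5.55 [0.48551599 0.26869596 0.0283595 ] [-1.57134405e+00 -6.72514554e-04  1.18786649e+00] [ 0.48634131 -0.16144246 -0.03573791] 0.05732413166822771
```

View pics/c3.png

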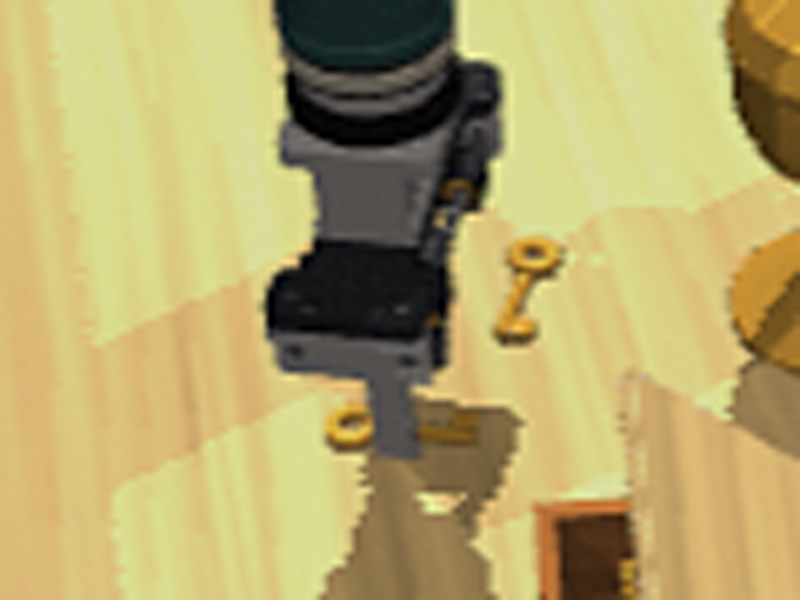

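Run:
```python
from h import *
print('finger tip centre',ray('side',279.3,178,0.0204)); 
o=robot.get_obs(); j=np.array([np.cos(1.188),np.sin(1.188)]); w=o['width']/2
for t in (0,0.0125): print('pred',o['tool_pos'][:2]-j*(w+t))
k=np.array([np.cos(np.radians(-22)),np.sin(np.radians(-22))])
f=ray('side',279.3,178,0.0204)[:2]; print('along key diff (obs-pred)',(f-(o['tool_pos'][:2]-j*(w+.0125)))@k)
print(ray('side',268.7,174,.004),ray('side',291.7,174.5,.004))
```

```text
finger tip centre [0.47434542 0.23944007 0.0204    ]
pred [0.47481025 0.24210834]
pred [0.4701413  0.23051304]
along key diff (obs-pred) 0.0005538672116087067
[0.44518545 0.28154782 0.004     ] [0.51676684 0.26119484 0.004     ]
```

The side-view rays agree with the arm's own pose to about 1 mm, so the fingers straddle the bare stem. I'll go down to TCP z of about 10 mm and grip.

Request:
step_arm(commands=[{"xyz": [0.001,-0.0005,-0.008],"twist": [0,0,0]},{"xyz": [0.001,-0.0005,-0.014],"twist": [0,0,0]},{"xyz": [0.001,-0.0005,-0.018],"twist": [0,0,0]},{"xyz": [0.001,-0.0005,-0.018],"twist": [0,0,0]},{"xyz": [0.001,-0.0005,-0.018],"twist": [0,0,0]}])

```text
time: 5.97
tool_pos: [0.4858, 0.2683, 0.0093]
ee_rot: [-1.57, 0.0, 1.189]
wrist_force: [-0.3, 0.5, 0.2]
width: 0.057
```

Request:
step_arm(commands=[{"xyz": [0,0,0],"twist": [0,0,0]},{"xyz": [0,0,0],"twist": [0,0,0]},{"xyz": [0,0,0],"twist": [0,0,0]},{"xyz": [0,0,0],"twist": [0,0,0]},{"xyz": [0,0,0],"twist": [0,0,0]},{"xyz": [0,0,0],"twist": [0,0,0]},{"xyz": [0,0,0],"twist": [0,0,0]},{"xyz": [0,0,0],"twist": [0,0,0]},{"xyz": [0,0,0],"twist": [0,0,0]}], fingers=255)

```text
time: 6.72
tool_pos: [0.4859, 0.2683, 0.0095]
ee_rot: [-1.571, -0.0, 1.189]
wrist_force: [0.3, -0.8, 1.1]
width: 0.0069
```

Request:
step_arm(commands=[{"xyz": [0,0,0.02],"twist": [0,0,0]},{"xyz": [0,0,0.05],"twist": [0,0,0]},{"xyz": [-0.01,0,0.08],"twist": [0,0,2]},{"xyz": [-0.02,-0.03,0.1],"twist": [0,0,6]},{"xyz": [-0.03,-0.06,0.11],"twist": [0,0,10]},{"xyz": [-0.035,-0.09,0.11],"twist": [0,0,13]},{"xyz": [-0.035,-0.12,0.11],"twist": [0,0,13]},{"xyz": [-0.035,-0.15,0.11],"twist": [0,0,13]},{"xyz": [-0.035,-0.18,0.11],"twist": [0,0,13]},{"xyz": [-0.035,-0.195,0.11],"twist": [0,0,13]},{"xyz": [-0.035,-0.195,0.11],"twist": [0,0,13]},{"xyz": [-0.035,-0.195,0.11],"twist": [0,0,13]}])

```text
time: 7.72
tool_pos: [0.4508, 0.073, 0.1195]
ee_rot: [-1.571, -0.001, 1.413]
wrist_force: [-0.3, -0.3, -1.7]
width: 0.0068
```

Request:
step_arm(commands=[{"xyz": [0,0,0],"twist": [0,0,0]},{"xyz": [0,0,0],"twist": [0,0,0]},{"xyz": [0,0,0],"twist": [0,0,0]},{"xyz": [0,0,0],"twist": [0,0,0]},{"xyz": [0,0,0],"twist": [0,0,0]},{"xyz": [0,0,0],"twist": [0,0,0]},{"xyz": [0,0,0],"twist": [0,0,0]},{"xyz": [0,0,0],"twist": [0,0,0]}])

```text
time: 8.38
tool_pos: [0.451, 0.0735, 0.1195]
ee_rot: [-1.571, -0.0, 1.416]
wrist_force: [0.2, 1.7, -1.0]
width: 0.0072
```

Run:
```python
from h import *
o=robot.get_obs();print(o['time'],o['tool_pos'],o['ee_rot'],o['wrist_force'],o['width'])
p,d=snap('side','side4');p=p[:,:,::-1]; 
t,dt=snap('top','top4');t=t[:,:,::-1]
a=cv2.resize(p[60:260,200:400],(400,400));b=cv2.resize(np.clip(t[150:290,220:400]*1.6,0,255).astype(np.uint8),(400,311));c=np.zeros((400,800,3),np.uint8);c[:,:400]=a;c[:311,400:]=b;cv2.imwrite('pics/c4.png',c)
# hatch angle from both depth maps
ex=np.array([.988,-.1547]);ey=np.array([.1547,.988])
for n,D in(('side',d),('top',dt)):
    P=pts(n,D); r=P[...,:2]-[.586,.0525]; X=r@ex;Y=r@ey;Z=P[...,2]
    m=(abs(Y)<.075)&(X>.03)&(X<.14)&(Z>.085)&(Z<.23)&(D>0)
    print(n,m.sum(), X[m].min() if m.any() else 0, X[m].max() if m.any() else 0, Z[m].max() if m.any() else 0)
    if n=='side' and m.sum()>50:
        f=np.polyfit(Z[m],X[m],1);print('slope dx/dz',f,'angle',np.pi/2+np.arctan(f[0]))
    g=(abs(Y)<.06)&(X>-.03)&(X<.05)&(D>0); print('floor z',np.percentile(Z[g],[5,25,50]),g.sum())
```

```text
8.3833 [0.45096359 0.07346755 0.11952211] [-1.57081775e+00 -1.08915485e-04  1.41566790e+00] [ 0.23538939  1.65441181 -1.037478  ] 0.007151270132312433
side 863 0.053290474711236296 0.09428527327047848 0.20292993208820592
slope dx/dz [0.17550493 0.04971668] angle 1.7445318732540511
floor z [0.00638738 0.00817515 0.00919498] 755
top 1264 0.04955397943770207 0.09101924454706438 0.204054067469865
floor z [0.00320784 0.00565749 0.00758843] 1301
```

View pics/c4.png

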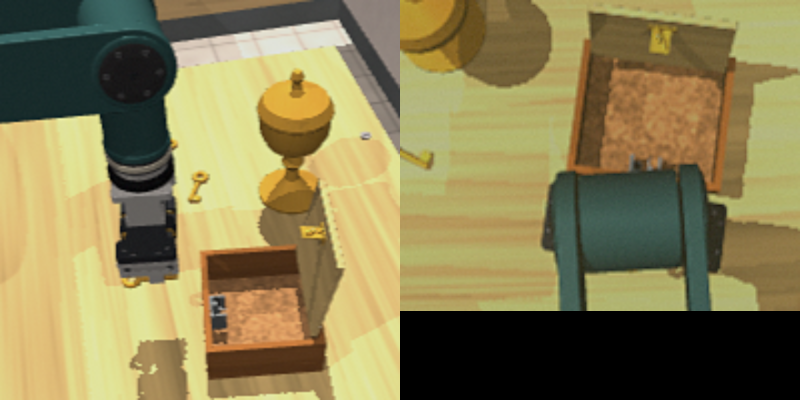

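The hatch is fully open: 1.744 rad from the depth fit, with its free edge at z of about 0.203. The key is in the gripper, with the bow visible at (130,282) in the side crop, and the well floor is clear. Now I'll go over the well and down.

Request:
step_arm(commands=[{"xyz": [0.03,-0.005,0.005],"twist": [0,0,0]},{"xyz": [0.065,-0.01,0.005],"twist": [0,0,0]},{"xyz": [0.1,-0.015,0.005],"twist": [0,0,0]},{"xyz": [0.13,-0.02,0.005],"twist": [0,0,0]},{"xyz": [0.144,-0.0225,0.0],"twist": [0,0,0]},{"xyz": [0.144,-0.0225,0.0],"twist": [0,0,0]},{"xyz": [0.144,-0.0225,-0.02],"twist": [0,0,0]},{"xyz": [0.144,-0.0225,-0.02],"twist": [0,0,0]}])

```text
time: 9.15
tool_pos: [0.5923, 0.0509, 0.0959]
ee_rot: [-1.564, 0.001, 1.415]
wrist_force: [-0.8, 0.1, -1.3]
width: 0.0067
```

Run:
```python
from h import *
o=robot.get_obs();print(o['time'],o['tool_pos'],o['ee_rot'],o['wrist_force'],o['width'])
p,d=snap('side','side5');p=p[:,:,::-1]; 
a=cv2.resize(p[110:260,250:400],(600,600),interpolation=cv2.INTER_CUBIC);cv2.imwrite('pics/c5.png',a)
```

```text
9.15 [0.59227669 0.05089497 0.09594108] [-1.56365033e+00  8.04141290e-04  1.41527486e+00] [-0.80847946  0.0882307  -1.25833166] 0.006678707102849507
```

View pics/c5.png

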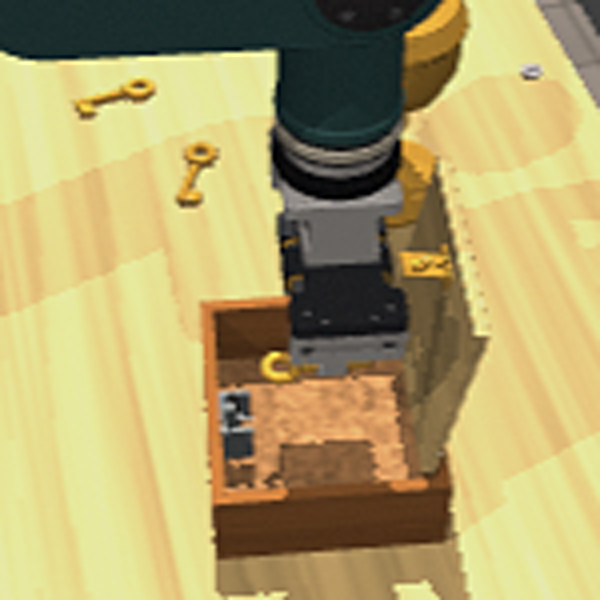

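Run:
```python
from h import *
ex=np.array([.988,-.1547]);ey=np.array([.1547,.988])
for n in('side','top'):
    D=np.load(f'pics/{n}4.npy');P=pts(n,D); r=P[...,:2]-[.586,.0525]; X=r@ex;Y=r@ey;Z=P[...,2]
    for a in np.arange(.09,.2,.01):
        m=(abs(Y)<.075)&(X>.03)&(X<.14)&(Z>a)&(Z<a+.01)&(D>0)
        c=m&(abs(Y)<.02); o=m&(abs(Y)>.03)
        print(n,round(a,2),'mid min',X[c].min().round(4) if c.any() else None,'side med',np.median(X[o]).round(4) if o.any() else None)
D=np.load('pics/side5.npy');P=pts('side',D); r=P[...,:2]-[.586,.0525]; X=r@ex;Y=r@ey;Z=P[...,2]
m=(Z>.17)&(Z<.3)&(abs(Y)<.1)&(X<.058)&(X>-.06)
for a in np.arange(.17,.32,.01):
    k=m&(Z>a)&(Z<a+.01)
    if k.any(): print(round(a,2),k.sum(),np.percentile(X[k],[2,98]).round(4),np.percentile(Y[k],[2,98]).round(3))
```

```text
side 0.09 mid min 0.065 side med 0.0667
side 0.1 mid min 0.0673 side med 0.0683
side 0.11 mid min 0.0687 side med 0.0701
side 0.12 mid min 0.0709 side med 0.0721
side 0.13 mid min 0.072 side med 0.0737
side 0.14 mid min 0.0744 side med 0.0757
side 0.15 mid min 0.0768 side med 0.0776
side 0.16 mid min 0.0782 side med 0.0793
side 0.17 mid min 0.0745 side med 0.081
side 0.18 mid min 0.0533 side med 0.0829
side 0.19 mid min 0.0614 side med 0.0865
side 0.2 mid min 0.0858 side med 0.0884
top 0.09 mid min 0.0605 side med 0.0629
top 0.1 mid min 0.0627 side med 0.0648
top 0.11 mid min 0.0648 side med 0.0668
top 0.12 mid min 0.0665 side med 0.0687
top 0.13 mid min 0.0695 side med 0.0704
top 0.14 mid min 0.07 side med 0.0721
top 0.15 mid min 0.0726 side med 0.074
top 0.16 mid min 0.0739 side med 0.076
top 0.17 mid min 0.063 side med 0.0777
top 0.18 mid min 0.0496 side med 0.0796
top 0.19 mid min 0.051 side med 0.0843
top 0.2 mid min 0.0809 side med 0.0845
0.18 44 [-0.0227  0.0575] [-0.081  0.073]
0.19 93 [-0.0229  0.0433] [-0.082  0.073]
0.2 128 [-0.0228  0.043 ] [-0.085  0.071]
0.21 96 [-0.023   0.0436] [-0.089  0.015]
0.22 431 [-0.0221  0.0414] [-0.089 -0.023]
0.23 114 [-0.0169  0.0337] [-0.089 -0.018]
0.24 56 [-0.0103  0.0291] [-0.043 -0.023]
0.25 59 [-0.0108  0.0292] [-0.043 -0.03 ]
0.26 73 [-0.0224  0.0419] [-0.042 -0.023]
0.27 174 [-0.0235  0.0428] [-0.042 -0.013]
0.28 197 [-0.0254  0.0458] [-0.037  0.005]
0.29 50 [-0.0188  0.035 ] [-0.034 -0.016]
```

The brass striker on the hatch's inner face reaches back to box-x of about 51 mm at z of about 0.18, close to the gripper's flange. I'll lay the key about 35 mm to box +y of centre, clear of both the striker and the catch.

Request:
step_arm(commands=[{"xyz": [0.002,0.012,0],"twist": [0,0,0]},{"xyz": [0.003,0.024,0],"twist": [0,0,0]},{"xyz": [0.004,0.035,0],"twist": [0,0,0]},{"xyz": [0.004,0.035,-0.01],"twist": [0,0,0]},{"xyz": [0.004,0.035,-0.03],"twist": [0,0,0]},{"xyz": [0.004,0.035,-0.05],"twist": [0,0,0]},{"xyz": [0.004,0.035,-0.062],"twist": [0,0,0]},{"xyz": [0.004,0.035,-0.066],"twist": [0,0,0]},{"xyz": [0.004,0.035,-0.066],"twist": [0,0,0]},{"xyz": [0.004,0.035,-0.066],"twist": [0,0,0]}])

```text
time: 10.03
tool_pos: [0.5993, 0.0859, 0.034]
ee_rot: [-1.572, -0.0, 1.416]
wrist_force: [0.1, -0.1, -1.1]
width: 0.0072
```

Run:
```python
from h import *
o=robot.get_obs();print(o['time'],o['tool_pos'],o['ee_rot'],o['wrist_force'],o['width'])
p,d=snap('side','side6');p=p[:,:,::-1]; 
a=cv2.resize(p[110:260,250:400],(600,600),interpolation=cv2.INTER_CUBIC);cv2.imwrite('pics/c6.png',a)
```

```text
10.0333 [0.59934356 0.08590954 0.03401718] [-1.57155819e+00 -1.72491408e-04  1.41553851e+00] [ 0.05916517 -0.10261119 -1.06964056] 0.007186038213041589
```

View pics/c6.png

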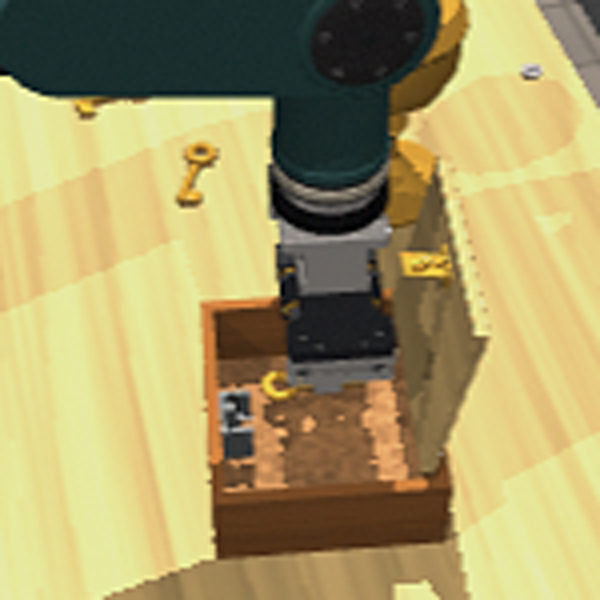

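The key hangs low in the well (bow at (278,385) in the crop), clear of the catch and the hatch. Now I'll lower it by feel.

Request:
step_arm(commands=[{"xyz": [0,0,-0.004],"twist": [0,0,0]},{"xyz": [0,0,-0.008],"twist": [0,0,0]},{"xyz": [0,0,-0.012],"twist": [0,0,0]},{"xyz": [0,0,-0.012],"twist": [0,0,0]},{"xyz": [0,0,-0.012],"twist": [0,0,0]}])

```text
time: 10.5
tool_pos: [0.5986, 0.0858, 0.0211]
ee_rot: [-1.57, 0.0, 1.415]
wrist_force: [0.1, 0.5, -0.2]
width: 0.007
```

Request:
step_arm(commands=[{"xyz": [0,0,-0.001],"twist": [0,0,0]},{"xyz": [0,0,-0.001],"twist": [0,0,0]}])

```text
time: 10.67
tool_pos: [0.599, 0.0858, 0.0205]
ee_rot: [-1.571, -0.0, 1.415]
wrist_force: [0.5, 0.3, 0.1]
width: 0.0068
```

Request:
step_arm(commands=[{"xyz": [0,0,-0.001],"twist": [0,0,0]},{"xyz": [0,0,-0.001],"twist": [0,0,0]}])

```text
time: 10.83
tool_pos: [0.5989, 0.0859, 0.0195]
ee_rot: [-1.571, -0.0, 1.415]
wrist_force: [-0.5, 1.4, -1.4]
width: 0.0071
```

Request:
step_arm(commands=[{"xyz": [0,0,-0.001],"twist": [0,0,0]},{"xyz": [0,0,-0.001],"twist": [0,0,0]}])

```text
time: 11.0
tool_pos: [0.5989, 0.0858, 0.0184]
ee_rot: [-1.571, -0.0, 1.415]
wrist_force: [-0.7, -0.2, -0.9]
width: 0.0067
```

Request:
step_arm(commands=[{"xyz": [0,0,-0.0007],"twist": [0,0,0]},{"xyz": [0,0,-0.0007],"twist": [0,0,0]}])

```text
time: 11.17
tool_pos: [0.599, 0.0858, 0.0181]
ee_rot: [-1.571, -0.0, 1.415]
wrist_force: [-1.2, -0.5, -0.4]
width: 0.0071
```

Request:
step_arm(commands=[{"xyz": [0,0,-0.0006],"twist": [0,0,0]},{"xyz": [0,0,-0.0006],"twist": [0,0,0]}])

```text
time: 11.33
tool_pos: [0.599, 0.0859, 0.018]
ee_rot: [-1.571, -0.0, 1.415]
wrist_force: [-2.2, -0.1, 4.3]
width: 0.0068
```

Request:
step_arm(commands=[{"xyz": [0,0,-0.0006],"twist": [0,0,0]},{"xyz": [0,0,-0.0006],"twist": [0,0,0]}])

```text
time: 11.5
tool_pos: [0.5991, 0.0858, 0.018]
ee_rot: [-1.571, -0.0, 1.415]
wrist_force: [-2.8, -0.6, 6.9]
width: 0.0072
```

I felt the floor at TCP z of 0.018, so the floor is at about 8.5 mm, as expected. I'll ease the load and release.

Request:
step_arm(commands=[{"xyz": [0,0,0.001],"twist": [0,0,0]},{"xyz": [0,0,0.001],"twist": [0,0,0]}])

```text
time: 11.67
tool_pos: [0.5992, 0.0859, 0.018]
ee_rot: [-1.572, -0.0, 1.415]
wrist_force: [-1.6, 0.4, 3.4]
width: 0.007
```

Request:
step_arm(commands=[{"xyz": [0,0,0],"twist": [0,0,0]},{"xyz": [0,0,0],"twist": [0,0,0]},{"xyz": [0,0,0],"twist": [0,0,0]},{"xyz": [0,0,0],"twist": [0,0,0]},{"xyz": [0,0,0],"twist": [0,0,0]}], fingers=185)

```text
time: 12.08
tool_pos: [0.5988, 0.0858, 0.0172]
ee_rot: [-1.57, -0.0, 1.415]
wrist_force: [0.1, 0.1, 0.4]
width: 0.0258
```

Request:
step_arm(commands=[{"xyz": [0,0,0.01],"twist": [0,0,0]},{"xyz": [0,0,0.03],"twist": [0,0,0]},{"xyz": [0,0,0.06],"twist": [0,0,0]},{"xyz": [0,0,0.09],"twist": [0,0,0]},{"xyz": [0,0,0.12],"twist": [0,0,0]},{"xyz": [-0.03,0.005,0.15],"twist": [0,0,0]},{"xyz": [-0.065,0.01,0.17],"twist": [0,0,0]},{"xyz": [-0.1,0.015,0.19],"twist": [0,0,0]},{"xyz": [-0.13,0.02,0.21],"twist": [0,0,0]},{"xyz": [-0.15,0.023,0.215],"twist": [0,0,0]},{"xyz": [-0.15,0.023,0.215],"twist": [0,0,0]}])

```text
time: 13.0
tool_pos: [0.4473, 0.1097, 0.2371]
ee_rot: [-1.577, -0.002, 1.417]
wrist_force: [0.2, 0.1, 0.3]
width: 0.0262
```

Run:
```python
from h import *
o=robot.get_obs();print(o['time'],o['tool_pos'],o['ee_rot'],o['wrist_force'],o['width'],o['joint_positions'])
p,d=snap('side','side7');p=p[:,:,::-1]; 
t,dt=snap('top','top7');t=t[:,:,::-1]
a=cv2.resize(p[110:260,250:400],(400,400),interpolation=cv2.INTER_CUBIC);b=cv2.resize(np.clip(t[150:250,280:400]*1.6,0,255).astype(np.uint8),(400,333));c=np.zeros((400,800,3),np.uint8);c[:,:400]=a;c[:333,400:]=b;cv2.imwrite('pics/c7.png',c)
```

```text
13.0 [0.4473337  0.10970959 0.23711917] [-1.57747256 -0.00247345  1.41718122] [0.22199511 0.08628481 0.3158607 ] 0.02615987890855155 [ 1.16858555e-01 -1.22499616e-01  1.53075082e+00  6.06994971e-04
  1.72624703e+00 -1.30021831e+00]
```

View pics/c7.png

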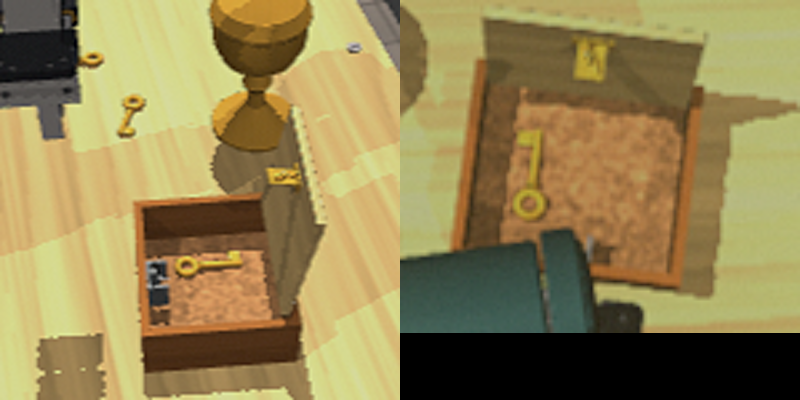

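The key lies flat on the floor (top crop: bow at (530,203), bit at (535,140)), clear of the catch, with the hatch still up. Now I'll close the fingers and go over the hatch to its outer side.

Request:
step_arm(commands=[{"xyz": [0.035,-0.01,0.006],"twist": [0,0,0]},{"xyz": [0.07,-0.02,0.01],"twist": [0,0,0]},{"xyz": [0.105,-0.03,0.01],"twist": [0,0,0]},{"xyz": [0.13,-0.04,0.01],"twist": [0,0,0]},{"xyz": [0.14,-0.042,0.01],"twist": [0,0,0]},{"xyz": [0.14,-0.042,0.01],"twist": [0,0,0]},{"xyz": [0.14,-0.042,0.01],"twist": [0,0,0]},{"xyz": [0.14,-0.042,0.01],"twist": [0,0,0]}], fingers=255)

```text
time: 13.77
tool_pos: [0.5887, 0.0668, 0.2416]
ee_rot: [-1.569, 0.0, 1.415]
wrist_force: [-0.3, -0.1, -0.2]
width: 0.0005
```

Request:
step_arm(commands=[{"xyz": [0.025,-0.007,0],"twist": [0,0,0]},{"xyz": [0.05,-0.014,0],"twist": [0,0,0]},{"xyz": [0.08,-0.022,0],"twist": [0,0,0]},{"xyz": [0.105,-0.03,0],"twist": [0,0,0]},{"xyz": [0.122,-0.034,0],"twist": [0,0,0]},{"xyz": [0.122,-0.034,0],"twist": [0,0,0]},{"xyz": [0.122,-0.034,0],"twist": [0,0,0]}])

```text
time: 14.35
tool_pos: [0.7105, 0.0332, 0.2419]
ee_rot: [-1.569, -0.0, 1.416]
wrist_force: [0.0, 0.5, -0.5]
width: 0.0002
```

Run:
```python
from h import *
o=robot.get_obs();print(o['time'],o['tool_pos'],o['ee_rot'],o['wrist_force'],o['width'],o['joint_positions'])
r=o['tool_pos'][:2]-[.586,.0525];print('box frame',r@[.988,-.1547],r@[.1547,.988])
p,d=snap('side','side8');p=p[:,:,::-1]; 
a=cv2.resize(p[60:260,220:420],(600,600),interpolation=cv2.INTER_CUBIC);cv2.imwrite('pics/c8.png',a)
```

```text
14.35 [0.71045023 0.03316871 0.24190824] [-1.56900954e+00 -7.07894112e-05  1.41570804e+00] [ 0.00638612  0.50292273 -0.53842076] 0.0002476735195283559 [-3.31513326e-02  4.63202376e-01  8.49397528e-01  2.97598299e-04
  1.83075764e+00 -1.44878319e+00]
box frame 0.12594737429456768 0.00015313375200592627
```

View pics/c8.png

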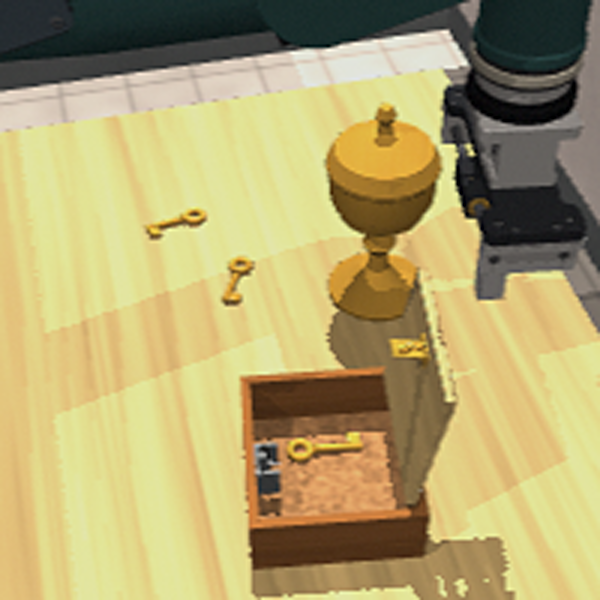

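The gripper is behind the open hatch, clear of the ciborium. I'll lower it beside the hatch's outer face and work out the arc.

Request:
step_arm(commands=[{"xyz": [0,0,-0.02],"twist": [0,0,0]},{"xyz": [0,0,-0.04],"twist": [0,0,0]},{"xyz": [0,0,-0.048],"twist": [0,0,0]},{"xyz": [-0.01,0.0015,-0.048],"twist": [0,0,0]},{"xyz": [-0.0205,0.0032,-0.048],"twist": [0,0,0]},{"xyz": [-0.0205,0.0032,-0.048],"twist": [0,0,0]},{"xyz": [-0.0205,0.0032,-0.048],"twist": [0,0,0]}])

```text
time: 14.98
tool_pos: [0.6899, 0.0366, 0.1963]
ee_rot: [-1.573, -0.0, 1.416]
wrist_force: [-0.2, 0.1, 0.8]
width: 0.0009
```

```bash
cat > arc.py <<'E'
import numpy as np,sys
from bench import robot
o=robot.get_obs(); r=o['tool_pos'][:2]-[.586,.0525];print(o['time'],'box',r@[.988,-.1547],r@[.1547,.988],o['tool_pos'],o['wrist_force'])
def tcp(a,r=.123): return np.array([.076-r*np.cos(a),.0725+r*np.sin(a)])
a0=float(sys.argv[1]);n=int(sys.argv[2]) if len(sys.argv)>2 else 12
X=r@[.988,-.1547] if a0>1.74 else tcp(a0)[0]; b=np.array([X,o['tool_pos'][2] if a0>1.74 else tcp(a0)[1]])
for i in range(1,n+1):
    d=tcp(a0-.025*i)-b; print(round(a0-.025*i,3),[round(d[0]*.988,4),round(-d[0]*.1547,4),round(d[1],4)])
E
python3 arc.py 1.75; for a in 1.45 1.15 .85 .55 .25; do python3 arc.py $a | tail -12; done
```

```text
14.9833 box 0.1051339894023919 0.00035723047344619706 [0.68991974 0.03658993 0.19630257] [-0.15604675  0.09515565  0.81412965]
1.725 [np.float64(-0.0101), np.float64(0.0016), np.float64(-0.0023)]
1.7 [np.float64(-0.0131), np.float64(0.0021), np.float64(-0.0018)]
1.675 [np.float64(-0.0161), np.float64(0.0025), np.float64(-0.0015)]
1.65 [np.float64(-0.0192), np.float64(0.003), np.float64(-0.0012)]
1.625 [np.float64(-0.0222), np.float64(0.0035), np.float64(-0.001)]
1.6 [np.float64(-0.0252), np.float64(0.004), np.float64(-0.0009)]
1.575 [np.float64(-0.0283), np.float64(0.0044), np.float64(-0.0008)]
1.55 [np.float64(-0.0313), np.float64(0.0049), np.float64(-0.0008)]
1.525 [np.float64(-0.0343), np.float64(0.0054), np.float64(-0.0009)]
1.5 [np.float64(-0.0374), np.float64(0.0059), np.float64(-0.0011)]
1.475 [np.float64(-0.0404), np.float64(0.0063), np.float64(-0.0014)]
1.45 [np.float64(-0.0434), np.float64(0.0068), np.float64(-0.0017)]
1.425 [np.float64(-0.003), np.float64(0.0005), np.float64(-0.0004)]
1.4 [np.float64(-0.006), np.float64(0.0009), np.float64(-0.0009)]
1.375 [np.float64(-0.00
[... 3218 characters left out ...]
.float64(-0.006)]
0.175 [np.float64(-0.0019), np.float64(0.0003), np.float64(-0.009)]
0.15 [np.float64(-0.0024), np.float64(0.0004), np.float64(-0.012)]
0.125 [np.float64(-0.0028), np.float64(0.0004), np.float64(-0.0151)]
0.1 [np.float64(-0.0032), np.float64(0.0005), np.float64(-0.0182)]
0.075 [np.float64(-0.0034), np.float64(0.0005), np.float64(-0.0212)]
0.05 [np.float64(-0.0036), np.float64(0.0006), np.float64(-0.0243)]
0.025 [np.float64(-0.0037), np.float64(0.0006), np.float64(-0.0274)]
0.0 [np.float64(-0.0038), np.float64(0.0006), np.float64(-0.0304)]
-0.025 [np.float64(-0.0037), np.float64(0.0006), np.float64(-0.0335)]
-0.05 [np.float64(-0.0036), np.float64(0.0006), np.float64(-0.0366)]
```

Request:
step_arm(commands=[{"xyz": [-0.003,0.0005,-0.0005],"twist": [0,0,0]},{"xyz": [-0.006,0.001,-0.001],"twist": [0,0,0]},{"xyz": [-0.009,0.0014,-0.002],"twist": [0,0,0]},{"xyz": [-0.012,0.0019,-0.002],"twist": [0,0,0]},{"xyz": [-0.015,0.0023,-0.0015],"twist": [0,0,0]}])

```text
time: 15.4
tool_pos: [0.6761, 0.0383, 0.1939]
ee_rot: [-1.573, -0.0, 1.415]
wrist_force: [2.6, -0.3, 3.4]
width: 0.0007
```

Request:
step_arm(commands=[{"xyz": [-0.003,0.0005,0.0003],"twist": [0,0,0]},{"xyz": [-0.006,0.001,0.0005],"twist": [0,0,0]},{"xyz": [-0.009,0.0014,0.0007],"twist": [0,0,0]}])

```text
time: 15.65
tool_pos: [0.6663, 0.0397, 0.1941]
ee_rot: [-1.571, -0.0, 1.415]
wrist_force: [2.4, -1.3, 1.4]
width: -0.0001
```

Request:
step_arm(commands=[{"xyz": [-0.003,0.0005,0],"twist": [0,0,0]},{"xyz": [-0.006,0.0009,0],"twist": [0,0,0]},{"xyz": [-0.009,0.0014,-0.0001],"twist": [0,0,0]},{"xyz": [-0.012,0.0019,-0.0002],"twist": [0,0,0]},{"xyz": [-0.015,0.0023,-0.0005],"twist": [0,0,0]},{"xyz": [-0.018,0.0028,-0.0008],"twist": [0,0,0]},{"xyz": [-0.0195,0.003,-0.001],"twist": [0,0,0]}])

```text
time: 16.23
tool_pos: [0.6463, 0.0429, 0.1927]
ee_rot: [-1.57, 0.0, 1.416]
wrist_force: [1.9, -0.9, 2.2]
width: 0.0005
```

Request:
step_arm(commands=[{"xyz": [-0.003,0.0005,-0.0004],"twist": [0,0,0]},{"xyz": [-0.006,0.0009,-0.0009],"twist": [0,0,0]},{"xyz": [-0.009,0.0014,-0.0015],"twist": [0,0,0]},{"xyz": [-0.012,0.0019,-0.0021],"twist": [0,0,0]},{"xyz": [-0.0149,0.0023,-0.0028],"twist": [0,0,0]},{"xyz": [-0.0179,0.0028,-0.0036],"twist": [0,0,0]}])

```text
time: 16.73
tool_pos: [0.6287, 0.0456, 0.1891]
ee_rot: [-1.571, -0.0, 1.415]
wrist_force: [2.8, -0.5, 1.5]
width: 0.0003
```

Request:
step_arm(commands=[{"xyz": [-0.0029,0.0005,-0.0008],"twist": [0,0,0]},{"xyz": [-0.0058,0.0009,-0.0018],"twist": [0,0,0]},{"xyz": [-0.0086,0.0014,-0.0028],"twist": [0,0,0]},{"xyz": [-0.0115,0.0018,-0.0039],"twist": [0,0,0]},{"xyz": [-0.0143,0.0022,-0.005],"twist": [0,0,0]},{"xyz": [-0.0171,0.0027,-0.0062],"twist": [0,0,0]}])

```text
time: 17.23
tool_pos: [0.6117, 0.0483, 0.1828]
ee_rot: [-1.571, -0.0, 1.415]
wrist_force: [3.0, -0.8, 1.2]
width: 0.0005
```

Run:
```python
from h import *
o=robot.get_obs();r=o['tool_pos'][:2]-[.586,.0525];X=r@[.988,-.1547];c=np.array([X-.008-.068,o['tool_pos'][2]-.008-.0645])
print(o['time'],X,r@[.1547,.988],o['tool_pos'],o['wrist_force'],'r,a',np.hypot(*c),np.arctan2(c[1],-c[0]))
p,d=snap('side','side9');p=p[:,:,::-1]; 
a=cv2.resize(p[60:260,220:420],(600,600),interpolation=cv2.INTER_CUBIC);cv2.imwrite('pics/c9.png',a)
```

```text
17.2333 0.02602446863637153 -0.00022058844735663372 [0.6116761 0.0482564 0.1828434] [ 2.9906763  -0.83501735  1.17712801] r,a 0.12113306532734966 1.145525813607172
```

View pics/c9.png

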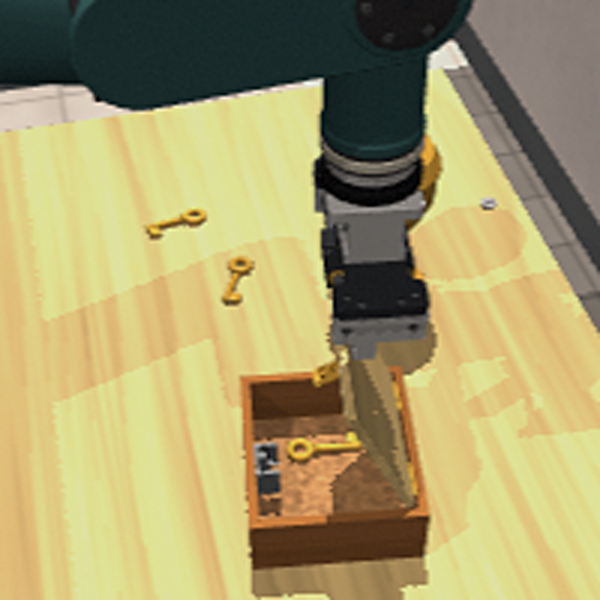

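The hatch is following the fingers at about 1.15 rad with about 3 N. I'll continue along the arc.

Request:
step_arm(commands=[{"xyz": [-0.0028,0.0004,-0.0013],"twist": [0,0,0]},{"xyz": [-0.0055,0.0009,-0.0027],"twist": [0,0,0]},{"xyz": [-0.0082,0.0013,-0.0041],"twist": [0,0,0]},{"xyz": [-0.0108,0.0017,-0.0056],"twist": [0,0,0]},{"xyz": [-0.0134,0.0021,-0.0071],"twist": [0,0,0]},{"xyz": [-0.016,0.0025,-0.0088],"twist": [0,0,0]},{"xyz": [-0.0186,0.0029,-0.0105],"twist": [0,0,0]},{"xyz": [-0.021,0.0033,-0.0122],"twist": [0,0,0]},{"xyz": [-0.0235,0.0037,-0.014],"twist": [0,0,0]},{"xyz": [-0.0259,0.0041,-0.0159],"twist": [0,0,0]},{"xyz": [-0.0283,0.0044,-0.0179],"twist": [0,0,0]},{"xyz": [-0.0306,0.0048,-0.0199],"twist": [0,0,0]}])

```text
time: 18.28
tool_pos: [0.5812, 0.053, 0.163]
ee_rot: [-1.571, -0.0, 1.415]
wrist_force: [3.6, -0.8, 0.0]
width: 0.0006
```

Request:
step_arm(commands=[{"xyz": [-0.0023,0.0004,-0.0021],"twist": [0,0,0]},{"xyz": [-0.0045,0.0007,-0.0042],"twist": [0,0,0]},{"xyz": [-0.0066,0.001,-0.0063],"twist": [0,0,0]},{"xyz": [-0.0087,0.0014,-0.0086],"twist": [0,0,0]},{"xyz": [-0.0108,0.0017,-0.0108],"twist": [0,0,0]},{"xyz": [-0.0127,0.002,-0.0132],"twist": [0,0,0]},{"xyz": [-0.0147,0.0023,-0.0155],"twist": [0,0,0]},{"xyz": [-0.0165,0.0026,-0.018],"twist": [0,0,0]},{"xyz": [-0.0183,0.0029,-0.0204],"twist": [0,0,0]},{"xyz": [-0.0201,0.0031,-0.023],"twist": [0,0,0]},{"xyz": [-0.0218,0.0034,-0.0255],"twist": [0,0,0]},{"xyz": [-0.0234,0.0037,-0.0281],"twist": [0,0,0]}])

```text
time: 19.28
tool_pos: [0.5579, 0.0568, 0.1349]
ee_rot: [-1.571, -0.0, 1.415]
wrist_force: [3.9, -1.3, 1.1]
width: 0.0005
```

Request:
step_arm(commands=[{"xyz": [-0.0016,0.0002,-0.0026],"twist": [0,0,0]},{"xyz": [-0.003,0.0005,-0.0053],"twist": [0,0,0]},{"xyz": [-0.0045,0.0007,-0.008],"twist": [0,0,0]},{"xyz": [-0.0058,0.0009,-0.0108],"twist": [0,0,0]},{"xyz": [-0.0071,0.0011,-0.0136],"twist": [0,0,0]},{"xyz": [-0.0083,0.0013,-0.0164],"twist": [0,0,0]},{"xyz": [-0.0095,0.0015,-0.0192],"twist": [0,0,0]},{"xyz": [-0.0106,0.0017,-0.0221],"twist": [0,0,0]},{"xyz": [-0.0116,0.0018,-0.025],"twist": [0,0,0]},{"xyz": [-0.0125,0.002,-0.0279],"twist": [0,0,0]},{"xyz": [-0.0134,0.0021,-0.0309],"twist": [0,0,0]},{"xyz": [-0.0141,0.0022,-0.0339],"twist": [0,0,0]}])

```text
time: 20.28
tool_pos: [0.5438, 0.059, 0.101]
ee_rot: [-1.571, -0.0, 1.415]
wrist_force: [4.0, -1.3, 2.6]
width: 0.0001
```

Run:
```python
from h import *
o=robot.get_obs();r=o['tool_pos'][:2]-[.586,.0525];X=r@[.988,-.1547];c=np.array([X-.008-.068,o['tool_pos'][2]-.008-.0645])
print(o['time'],X,r@[.1547,.988],o['tool_pos'],o['wrist_force'],'r,a',np.hypot(*c),np.arctan2(c[1],-c[0]))
```

```text
20.2833 -0.042715364064911 -9.21395502025359e-05 [0.54378618 0.05901654 0.10098517] [ 3.96978653 -1.25876166  2.61881932] r,a 0.12208498115045138 0.23549307751184576
```

The hatch is at about 0.24 rad. I'll continue, then press home in small steps.

Request:
step_arm(commands=[{"xyz": [-0.0007,0.0001,-0.003],"twist": [0,0,0]},{"xyz": [-0.0014,0.0002,-0.006],"twist": [0,0,0]},{"xyz": [-0.0019,0.0003,-0.009],"twist": [0,0,0]},{"xyz": [-0.0024,0.0004,-0.012],"twist": [0,0,0]},{"xyz": [-0.0028,0.0004,-0.015],"twist": [0,0,0]},{"xyz": [-0.0032,0.0005,-0.018],"twist": [0,0,0]},{"xyz": [-0.0034,0.0005,-0.02],"twist": [0,0,0]},{"xyz": [-0.0036,0.0006,-0.022],"twist": [0,0,0]},{"xyz": [-0.0036,0.0006,-0.022],"twist": [0,0,0]}])

```text
time: 21.03
tool_pos: [0.5396, 0.0597, 0.0785]
ee_rot: [-1.569, -0.0, 1.416]
wrist_force: [1.4, 0.4, 2.3]
width: 0.0005
```

Request:
step_arm(commands=[{"xyz": [-0.0003,0,-0.001],"twist": [0,0,0]},{"xyz": [-0.0006,0.0001,-0.002],"twist": [0,0,0]},{"xyz": [-0.0008,0.0001,-0.003],"twist": [0,0,0]},{"xyz": [-0.0008,0.0001,-0.003],"twist": [0,0,0]}])

```text
time: 21.37
tool_pos: [0.5394, 0.0597, 0.0761]
ee_rot: [-1.571, -0.0, 1.415]
wrist_force: [3.1, -0.6, 3.6]
width: 0.0003
```

Request:
step_arm(commands=[{"xyz": [-0.0003,0,-0.001],"twist": [0,0,0]},{"xyz": [-0.0006,0.0001,-0.002],"twist": [0,0,0]},{"xyz": [-0.0006,0.0001,-0.002],"twist": [0,0,0]}])

```text
time: 21.62
tool_pos: [0.5394, 0.0597, 0.0745]
ee_rot: [-1.572, -0.0, 1.415]
wrist_force: [3.4, 0.7, 5.0]
width: 0.0006
```

Request:
step_arm(commands=[{"xyz": [-0.0003,0,-0.001],"twist": [0,0,0]},{"xyz": [-0.0003,0,-0.001],"twist": [0,0,0]}])

```text
time: 21.78
tool_pos: [0.5394, 0.0597, 0.0737]
ee_rot: [-1.573, -0.0, 1.415]
wrist_force: [3.7, -0.4, 5.2]
width: 0.0006
```

Request:
step_arm(commands=[{"xyz": [0,0,-0.001],"twist": [0,0,0]},{"xyz": [0,0,-0.001],"twist": [0,0,0]}])

```text
time: 21.95
tool_pos: [0.5394, 0.0597, 0.0729]
ee_rot: [-1.573, -0.0, 1.415]
wrist_force: [2.3, -0.7, 5.6]
width: 0.0005
```

Request:
step_arm(commands=[{"xyz": [0.0003,0,-0.001],"twist": [0,0,0]},{"xyz": [0.0003,0,-0.001],"twist": [0,0,0]}])

```text
time: 22.12
tool_pos: [0.5394, 0.0597, 0.072]
ee_rot: [-1.572, -0.0, 1.415]
wrist_force: [3.1, -0.2, 4.8]
width: 0.0007
```

Request:
step_arm(commands=[{"xyz": [0.0003,0,-0.001],"twist": [0,0,0]},{"xyz": [0.0003,0,-0.001],"twist": [0,0,0]}])

```text
time: 22.28
tool_pos: [0.5394, 0.0597, 0.0711]
ee_rot: [-1.572, -0.0, 1.415]
wrist_force: [1.8, -0.7, 7.1]
width: 0.0004
```

Request:
step_arm(commands=[{"xyz": [0,0,-0.001],"twist": [0,0,0]},{"xyz": [0,0,-0.001],"twist": [0,0,0]}])

```text
time: 22.45
tool_pos: [0.5394, 0.0597, 0.0701]
ee_rot: [-1.572, -0.0, 1.415]
wrist_force: [1.6, -0.8, 6.7]
width: 0.0005
```

Request:
step_arm(commands=[{"xyz": [0,0,-0.0007],"twist": [0,0,0]},{"xyz": [0,0,-0.0007],"twist": [0,0,0]}])

```text
time: 22.62
tool_pos: [0.5394, 0.0597, 0.0695]
ee_rot: [-1.572, -0.0, 1.415]
wrist_force: [0.9, -0.8, 7.5]
width: 0.0004
```

Request:
step_arm(commands=[{"xyz": [0,0,-0.0006],"twist": [0,0,0]},{"xyz": [0,0,-0.0006],"twist": [0,0,0]}])

```text
time: 22.78
tool_pos: [0.5395, 0.0597, 0.0689]
ee_rot: [-1.572, -0.0, 1.415]
wrist_force: [1.9, -0.5, 7.1]
width: 0.0005
```

Request:
step_arm(commands=[{"xyz": [0,0,-0.0006],"twist": [0,0,0]},{"xyz": [0,0,-0.0006],"twist": [0,0,0]}])

```text
time: 22.95
tool_pos: [0.5395, 0.0597, 0.0685]
ee_rot: [-1.572, -0.0, 1.415]
wrist_force: [0.6, -0.7, 8.7]
width: 0.0001
```

Request:
step_arm(commands=[{"xyz": [0,0,-0.0005],"twist": [0,0,0]},{"xyz": [0,0,-0.0005],"twist": [0,0,0]}])

```text
time: 23.12
tool_pos: [0.5395, 0.0597, 0.0681]
ee_rot: [-1.572, -0.0, 1.415]
wrist_force: [1.0, -0.6, 9.2]
width: 0.0004
```

Request:
step_arm(commands=[{"xyz": [0,0,-0.0005],"twist": [0,0,0]},{"xyz": [0,0,-0.0005],"twist": [0,0,0]}])

```text
time: 23.28
tool_pos: [0.5395, 0.0597, 0.068]
ee_rot: [-1.572, -0.0, 1.415]
wrist_force: [0.6, -0.4, 10.0]
width: 0.0005
```

Request:
step_arm(commands=[{"xyz": [0,0,-0.0004],"twist": [0,0,0]},{"xyz": [0,0,-0.0004],"twist": [0,0,0]}])

```text
time: 23.45
tool_pos: [0.5396, 0.0597, 0.0678]
ee_rot: [-1.572, -0.0, 1.415]
wrist_force: [-0.2, -1.0, 10.8]
width: 0.0003
```

Request:
step_arm(commands=[{"xyz": [0,0,-0.0005],"twist": [0,0,0]},{"xyz": [0,0,-0.0005],"twist": [0,0,0]}])

```text
time: 23.62
tool_pos: [0.5396, 0.0597, 0.0676]
ee_rot: [-1.572, -0.0, 1.415]
wrist_force: [-1.3, -0.7, 12.9]
width: 0.0007
```

The hatch is home on the rubber stop at about 12.9 N, well past the 10 N needed. Now I'll lift off.

Request:
step_arm(commands=[{"xyz": [0,0,0.003],"twist": [0,0,0]},{"xyz": [0,0,0.01],"twist": [0,0,0]},{"xyz": [0,0,0.035],"twist": [0,0,0]},{"xyz": [0,0,0.07],"twist": [0,0,0]},{"xyz": [-0.03,0.005,0.1],"twist": [0,0,0]},{"xyz": [-0.065,0.01,0.12],"twist": [0,0,0]},{"xyz": [-0.1,0.015,0.14],"twist": [0,0,0]},{"xyz": [-0.13,0.02,0.15],"twist": [0,0,0]},{"xyz": [-0.15,0.02,0.15],"twist": [0,0,0]},{"xyz": [-0.15,0.02,0.15],"twist": [0,0,0]},{"xyz": [-0.15,0.02,0.15],"twist": [0,0,0]}])

```text
time: 24.53
tool_pos: [0.3877, 0.0799, 0.2144]
ee_rot: [-1.569, 0.0, 1.416]
wrist_force: [1.1, 0.4, 0.0]
width: 0.0005
```

Request:
step_arm(commands=[{"xyz": [0,0,0],"twist": [0,0,0]},{"xyz": [0,0,0],"twist": [0,0,0]},{"xyz": [0,0,0],"twist": [0,0,0]},{"xyz": [0,0,0],"twist": [0,0,0]},{"xyz": [0,0,0],"twist": [0,0,0]},{"xyz": [0,0,0],"twist": [0,0,0]}])

```text
time: 25.03
tool_pos: [0.3894, 0.0797, 0.215]
ee_rot: [-1.57, 0.0, 1.415]
wrist_force: [-0.1, -0.4, 0.5]
width: 0.0007
```

Run:
```python
from h import *
p,d=snap('side','side10');p=p[:,:,::-1]; 
t,dt=snap('top','top10');t=t[:,:,::-1]
a=cv2.resize(p[60:260,220:420],(400,400));b=cv2.resize(np.clip(t[100:300,160:500]*1.6,0,255).astype(np.uint8),(400,235));c=np.zeros((400,800,3),np.uint8);c[:,:400]=a;c[:235,400:]=b;cv2.imwrite('pics/c10.png',c)
ex=np.array([.988,-.1547]);ey=np.array([.1547,.988])
for n in('side','top'):
  for k in (0,10):
    D=np.load(f'pics/{n}{k}.npy');P=pts(n,D); r=P[...,:2]-[.586,.0525]; X=r@ex;Y=r@ey;Z=P[...,2]
    m=(abs(Y)<.06)&(abs(X)<.05)&(Z>.03)&(Z<.3)
    f=np.polyfit(X[m],Z[m],1);print(n,k,m.sum(),'slope->angle',-f[0],'z@press',np.polyval(f,-.05))
o=robot.get_obs();print(o['time'],o['tool_pos'],o['wrist_force'])
```

```text
side 0 1217 slope->angle 0.0010901975564043891 z@press 0.06522164158732639
side 10 1217 slope->angle -0.0003589869458480333 z@press 0.0651933098590967
top 0 1764 slope->angle 0.004282055932499501 z@press 0.0638554977089093
top 10 1769 slope->angle 0.0061902464638103095 z@press 0.06386549791846828
25.1333 [0.3892814  0.0797014  0.21520788] [ 0.69298335  0.2090005  -0.00856693]
```

View pics/c10.png

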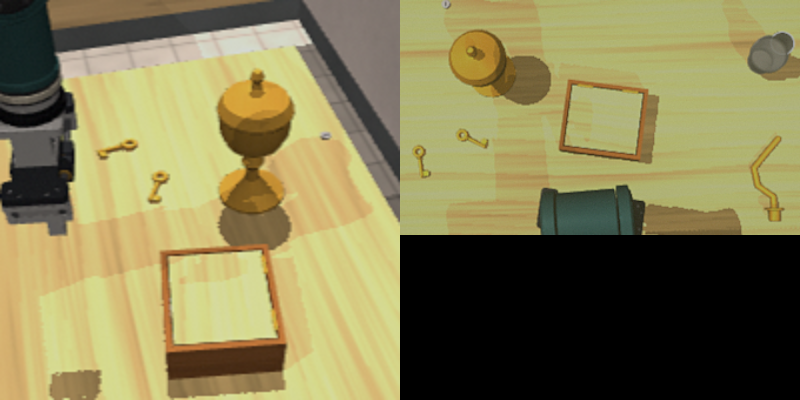

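The hatch is shut. It stays at the same level as at the start in both views (box at (225,310) in the side crop), 1.5 s after I let go. The other pieces stand where they were and the robot touches nothing, so I'll hand in.

```bash
python3 -c "
from bench import robot
print(robot.close_job())"
```

```text
the job is handed in; nothing more can be done
None
```

The key is in the box and the hatch is shut over it. I handed the job in at about 25 s.

- **Opening:** I pressed the hatch at the press spot, about 3.3 mm down at 8 N, and got clear at once. It sprang fully open on its own to 1.74 rad.
- **Key:** I took the key nearest the base and laid it flat on the box floor, about 35 mm to the +y side of centre. That kept the gripper clear of the brass striker on the inside of the hatch. My readings at set-down peaked at about 7 N.
- **Shutting:** I swung the hatch down along its arc at about 2 to 5 N, pressed it home on the rubber stop at 12.9 N (below the 16 N limit) and lifted off.

**Last checks:** 1.5 s after lift-off the hatch sat within 0.1 mm of its starting level at the press spot in both views. The other pieces appeared unmoved and the arm was clear. No check failed. The two cameras disagreed by 1 to 4 mm in absolute position, and contact readings settled the heights.

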